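# Load the headlamp charging tower and hang up the headband

## Task

Clear up the headlamp demonstration for the night: squeeze the two red snap tabs of the charging tower's white cover inward to unlatch it, lift it off and stand it upright on the blue mat; then feed every battery pack on the table into the open chute, lying flat, orange contact end towards the tower's orange end wall, and put the cover back on so that it sits flat on the rim with both tabs hooked. Also hang the headband over the middle of the steel rail so that it straddles the bar, and leave the black power unit and the cleaner bottle where they are.

Things in the scene. Friction and masses are not known exactly. Their poses are not given: they have to be found in the camera images.
- tower: Charging tower, fixed, 110 x 64 mm outside, 130 mm high, on a foot plate 122 x 80 x 6 mm: a vertical gravity chute, open at the top once the cover is off. Side walls clear (grey above), one end wall orange, the other grey. Origin: centre of its underside on the table; z up; +x points to the ORANGE end wall.
- tower_mouth (a point): Centre of the chute's mouth, 130 mm above the table. The chute inside is 100 mm along the tower's x and 54 mm along its y, walls 5 mm thick, floor 6 mm above the table; packs drop down it and lie flat one on another, up to four.
- cover: White cover, a plate 116 x 72 x 6 mm. Origin: between its two fixed feet (ends 4 x 44 mm, at x = +43 and -43 mm) at the level of their lower ends, on which it stands; z up; the plate's underside is 24 mm above the origin. At the start it sits on the tower's rim, origin 106 mm above the tower's, axes parallel. 0.12 kg. Held by two snap tabs until both are pressed in, and kept so while lifting.
- cover_grip (a point): Midway between the two red upright tabs, 52 mm above the cover's origin. The tabs are 32 mm wide along x, 5 mm thick, outer faces at y = +26 and -26 mm (52 mm apart), from 0 to 64 mm above the origin, so 34 mm above the plate. Hooks at their lower ends catch 3.5 mm under the tower's side walls. Pinching both tabs together frees the hooks and holds the cover for lifting.
- tab_left (a joint): Travel in m of the red tab on the cover's +y side: 0 at rest, grows as it is pressed towards the other tab, stop at 0.008 (tabs then 36 mm apart outside). A spring pushes it back, about 2 N at rest and 9 N at the stop.
- tab_right (a joint): The same for the red tab on the cover's -y side.
- mat: Blue fabric mat fixed on the table, 170 (x) x 160 (y) x 3 mm; origin at the centre of its underside. The cover stands on it while the chute is loaded.
- pack1: Battery pack, a flat block 90 x 46 x 24 mm, 0.14 kg, dark grey with an orange cap with brass contacts at one end. Origin: its centre; +x points to the orange end, z through its thickness (either face may be up). Lies flat on the table at the start. There are two to four packs; an absent one gives None.
- pack2: Battery pack, a flat block 90 x 46 x 24 mm, 0.14 kg, dark grey with an orange cap with brass contacts at one end. Origin: its centre; +x points to the orange end, z through its thickness (either face may be up). Lies flat on the table at the start. There are two to four packs; an absent one gives None.
- pack3: Battery pack, a flat block 90 x 46 x 24 mm, 0.14 kg, dark grey with an orange cap with brass contacts at one end. Origin: its centre; +x points to the orange end, z through its thickness (either face may be up). Lies flat on the table at the start. There are two to four packs; an absent one gives None.
- pack4: Battery pack, a flat block 90 x 46 x 24 mm, 0.14 kg, dark grey with an orange cap with brass contacts at one end. Origin: its centre; +x points to the orange end, z through its thickness (either face may be up). Lies flat on the table at the start. There are two to four packs; an absent one gives None.
- pack1_contacts (a point): Middle of the orange contact end face of pack1, 45 mm from its centre.
- pack2_contacts (a point): Middle of the orange contact end face of pack2, 45 mm from its centre.
- pack3_contacts (a point): Middle of the orange contact end face of pack3, 45 mm from its centre.
- pack4_contacts (a point): Middle of the orange contact end face of pack4, 45 mm from its centre.
- headband: Rigid black headband, an arch as of headphones, standing on two rubber pads, 0.22 kg. Origin: on the table midway between the pads; z up; the arch spans its x: 150 mm outside, 122 mm clear inside, 30 mm wide along y (pads 60 mm). A small lamp sticks out at +x; it may hang either way round, its x across the bar.
- headband_crown (a point): Highest point of the underside of the headband's arch, 115 mm above its origin; this is where it rests on the bar.
- headband_grip (a point): Grip point in the ribbed blue adjuster block on top of the arch, 140 mm above the headband's origin. The block is 40 (x) x 26 (y) mm, from 116 to 152 mm above the origin.
- rail: Fixed steel rail: a horizontal bar 12 mm thick, 220 mm long along its y axis, its axis 150 mm above the table, on a post 16 mm thick at each end. Origin on the table below its middle.
- rail_mid (a point): Middle of the bar, on its axis, 150 mm above the table; y along the bar, z up.
- supply: Black power unit 40 x 70 x 95 mm with an orange knob; bystander. Origin: centre of its underside.
- cleaner: Lens cleaner bottle, 44 mm across, 110 mm high, blue cap; bystander. Origin: centre of its underside.
Mind the look-alikes: they are no part of the job. What is shaped like the pack4 but purple is not meant.

How it is judged:
By the outcome, as a careful person would: the job done as asked, in the order asked, and still so for the second after the job is handed in, with the robot touching nothing.
Of pack1, pack2, pack3, pack4 only 2 to 4 are there at a start; the rules pass over those that are not, and their reading is None.
At some moment in a run one of pack1, pack2, pack3, pack4 may be knocked a few centimetres aside while the robot is not near it.
It also fails if it takes over 210 s, if anything falls off the work surface, if the arm or the gripper's body presses on something with over 40 N, if the wrist force passes 120 N, or if a joint passes its speed limit or range.

## Robot

A 6-joint arm with a two-finger parallel gripper is mounted at the origin on the work surface. World frame = base frame: x ahead of the robot, y to its left, z up, the work surface at z = 0. Lengths are in m, angles in rad, forces in N, time in s.
With the tool pointing down it reaches from about 0.325 to 0.85 m from the base axis. Payload 15.5 kg.
Tool frame: the origin (TCP) lies at the very end of the fingers, on their centre line; the grasp point (between the pads) lies 19 mm behind it; z points along the fingers, y is the line along which they close (so a half turn about z gives the same grasp; the last joint's range is limited). The gripper opens to 91 mm and grips with 3 to 60 N. Pads are 32 mm wide; open, the fingers measure 118 mm over their backs; the gripper's body (76 mm by 178 mm) begins 60 mm behind the grasp point.
Start: joints at [-1.444, 0.494, 1.345, -0, 1.302, -0.096], TCP at [0.138, -0.61, 0.214] pointing down, gripper open.
Joint ranges: [-2.91, 2.91], [-0.82, 2.16], [0.22, 2.67], [-1.22, 4.37], [0.12, 2.79], [-3.08, 3.08]. Speed limits (rad/s): [1.89, 1.89, 2.57, 3.01, 3.01, 3.01].

## Interface

Orientations are given as a unit quaternion [x, y, z, w].
In Python, from workcell import read_state, snapshot, camera_model, close_job gives the robot as it stands. The module is installed in compiled form; this text tells all that it offers.
- The arm moves only by the tool move_arm, never from a script. Its argument "deltas" is a list of rows, each an object of numbers: "x", "y", "z": the shift along the tool's x, y, z in mm; "turn": the turn about the tool's z in rad. In form: [{"x": .., "y": .., "z": .., "turn": ..}, ...]. A call has 1 to 12 rows; each row is the pose to reach, as a shift and turn from the pose commanded when the call began, along the tool's axes at that moment; what a row does not reach only later rows make up. A row lasts 1/8 s, in which the tool goes at most 62.5 mm and 10.7 degrees, less where a joint would pass 70% of its speed; a pose out of reach is approached as far as the arm can. A call with a gripper value outside its range is refused whole. "fingers" is the gripper's target within -1 to 1 (fully open at 1, half-way at 0, shut at -1), set as the call begins (left out, the last holds). The fingers move at their own pace and stop on an object; "grip_force" is the grip in N (left out, the last holds). Time passes only in rows, so rows that repeat a pose let the fingers close. It gives the time, the measured TCP pose, the force, the opening and the grip force at its end, in the units of the state.
- read_state(): the state, without advancing time (a new reading comes with each control period).
- snapshot(name): name is "side" or "top"; returns (picture, depth): 384x512x3 uint8, blue, green, red; 384x512 float32, m along the optical axis (not along the pixel's ray), 0 where there is no reading.
- camera_model(name): a dict with "fx", "fy", "cx", "cy" (pixels), "xyz" and "orientation" of the camera in the world. Camera axes: x right, y down, z forward; pixel columns grow to the right and rows downward; lengths in m; the calibration is good to about 2 mm. A picture is of the moment at which its call begins. camera_model takes no time and is no camera call.
- close_job(): hands the job in; it is judged then, once.
The state is a dict: "t": time; "joint_pos": joint angles; "qvel": joint speeds; "joint_efforts": joint torques, N m; "tcp_pos": TCP position; "ee_rot": TCP orientation; "ft_force": force on the tool from outside, world axes, zero at the start; "moment": the same for the moment, N m; "grip_width": finger opening in m; "gripper_force": force on a finger pad.
Only numpy, scipy, OpenCV 4.12 (cv2) and the standard library are available. Lean on these libraries where they do the work, as an engineer would, in place of code of your own. Each camera call takes 0.05 s, during which the arm holds its last target. There are 200 camera calls.

## Working session

There is one attempt and no reset: what is moved stays moved. The work goes in short steps, Python scripts to look and compute and a tool call to move; the robot and the scene stay as the last step left them, time stands still between calls to the robot, and variables do not carry over. Pictures are saved under pics/ and viewed, at most 14 in all, crops included, and the job is handed in when it is done.

Besides the shell and the picture viewer there is one more tool, called after "Call:" as name(argument=value, ...) on one line, values as JSON. move_arm: Moves the arm, as the interface text tells. Its arguments: {"type":"object","properties":{"deltas":{"type":"array","items":{"type":"object","properties":{"x":{"type":"number"},"y":{"type":"number"},"z":{"type":"number"},"turn":{"type":"number"}}}},"fingers":{"type":"number"},"grip_force":{"type":"number"}},"required":["deltas"]}

```bash
mkdir -p pics; cat > h.py <<'E'
import numpy as np,cv2
from scipy.spatial.transform import Rotation as R
from workcell import *
def cam(n):
    m=camera_model(n); return m,R.from_quat(m["orientation"]).as_matrix(),np.array(m["xyz"])
def ray(n,u,v,z):
    m,Rm,p=cam(n); d=Rm@np.array([(u-m["cx"])/m["fx"],(v-m["cy"])/m["fy"],1.]); return p+d*(z-p[2])/d[2]
def cloud(n,dep):
    m,Rm,p=cam(n); v,u=np.mgrid[:384,:512]
    c=np.stack([(u-m["cx"])/m["fx"]*dep,(v-m["cy"])/m["fy"]*dep,dep],-1)
    return c@Rm.T+p
def proj(n,P):
    m,Rm,p=cam(n); c=Rm.T@(np.array(P)-p); return m["cx"]+m["fx"]*c[0]/c[2],m["cy"]+m["fy"]*c[1]/c[2]
def mov(target,yaw=None):
    "deltas in tool axes mm"
    s=read_state(); r=R.from_quat(s["ee_rot"]); d=r.inv().apply(np.array(target)-s["tcp_pos"])*1000
    return d.round(1)
E
python3 - <<'E'
from h import *
for n in("side","top"):
    p,d=snapshot(n); cv2.imwrite(f"pics/{n}0.png",p); np.savez(f"{n}0.npz",p=p,d=d); m=camera_model(n); print(n,m, R.from_quat(m["orientation"]).as_matrix().round(2).tolist())
s=read_state(); print(s); print(R.from_quat(s["ee_rot"]).as_matrix().round(3))
E
```

```text
side {'fx': 347.4994495763335, 'fy': 347.4994495763335, 'cx': 256.4886554022459, 'cy': 194.57071545736454, 'xyz': array([0.36271423, 0.76898148, 0.68780922]), 'orientation': array([-0.10860443,  0.89194439, -0.43410435,  0.06475882])} [[-0.97, -0.14, 0.21], [-0.25, 0.6, -0.76], [-0.02, -0.79, -0.61]]
top {'fx': 354.8875338264282, 'fy': 354.8875338264282, 'cx': 254.22793900113908, 'cy': 187.5286510251846, 'xyz': array([0.43544161, 0.04868749, 1.02844398]), 'orientation': array([-0.70274065,  0.70918837, -0.04437456,  0.03519004])} [[-0.01, -0.99, 0.11], [-1.0, 0.01, -0.01], [0.01, -0.11, -0.99]]
{'t': 0.1, 'joint_pos': array([-1.44352523e+00,  4.94100183e-01,  1.34603173e+00, -5.74872156e-06,
        1.30251177e+00, -9.54881119e-02]), 'qvel': array([-2.45781002e-05, -1.66503202e-03, -2.29708782e-03, -4.42914779e-04,
        1.28126663e-03,  4.19552676e-04]), 'joint_efforts': array([ 3.35970772e-04, -8.80240774e+01, -3.82546842e+01,  7.06202304e-02,
        4.83348942e-02, -4.47610648e-05]), 'tcp_pos': array([ 0.13804288, -0.60923101,  0.21342356]), 'ee_rot': array([ 9.93803480e-01,  1.11150204e-01, -1.11216503e-05, -5.25404569e-04]), 'ft_force': array([-0.08996728, -0.14620738, -0.37829517]), 'moment': array([-0.05140022,  0.01410077, -0.00389366]), 'gripper_force': 0.0, 'grip_width': 0.09126698697125761}
[[ 0.975  0.221 -0.   ]
 [ 0.221 -0.975  0.001]
 [ 0.    -0.001 -1.   ]]
```

View pics/top0.png

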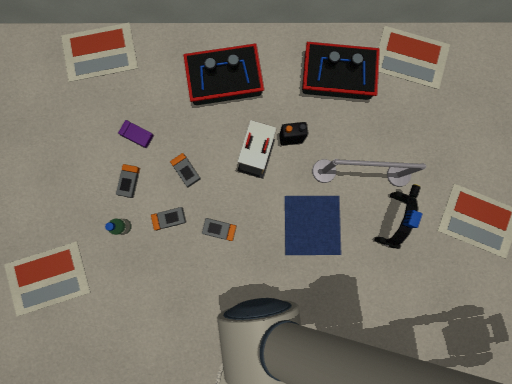

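View pics/side0.png

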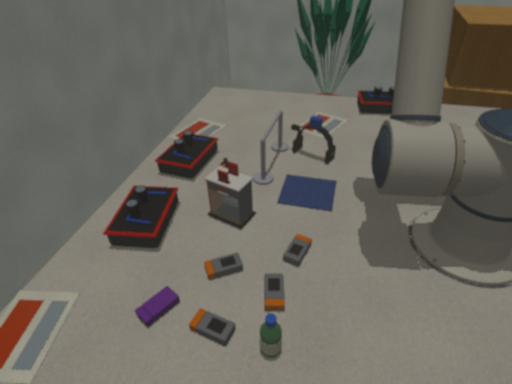

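The top view shows four grey packs with orange ends at (128,181), (185,170), (169,218) and (219,229). The purple look-alike is at (136,134), the tower at (257,149) with the supply next to it at (294,133), the mat at (313,225), the headband at (402,217) and the rail at about (370,168). Next I'll measure these.

```bash
cat > meas.py <<'E'
from h import *
def rect(P):
    (c,(w,h),a)=cv2.minAreaRect((P[:,:2]*1000).astype(np.float32))
    if w<h: w,h,a=h,w,a+90
    return np.round([c[0],c[1],w,h,a],1)
def comps(mask,minn=20):
    n,l,st,ce=cv2.connectedComponentsWithStats(mask.astype(np.uint8))
    return [(l==i) for i in range(1,n) if st[i,4]>=minn]
def packs(p,d):
    C=cloud("top",d); hsv=cv2.cvtColor(p,cv2.COLOR_BGR2HSV); out=[]
    org=(hsv[...,0]>5)&(hsv[...,0]<20)&(hsv[...,1]>150)&(hsv[...,2]>90)
    for m in comps((C[...,2]>.014)&(C[...,2]<.034)&(d>0)&(C[...,1]<.5)&(C[...,1]>-.2)&(C[...,0]<.72),60):
        P=C[m]; o=C[m&org]; r=rect(P)
        if len(o)<6: print("no orange",r,proj("top",[r[0]/1e3,r[1]/1e3,.024])); continue
        # orange direction
        a=np.radians(r[4]); ax=np.array([np.cos(a),np.sin(a)])
        if (o.mean(0)[:2]*1e3-r[:2])@ax<0: ax=-ax
        out.append((r[:2],np.degrees(np.arctan2(ax[1],ax[0])).round(1),r[2:4],np.median(P[:,2]).round(4)))
    return out
E
python3 - <<'E'
from meas import *
f=np.load("top0.npz");p,d=f["p"],f["d"];C=cloud("top",d);hsv=cv2.cvtColor(p,cv2.COLOR_BGR2HSV)
print("table z",np.median(C[250:300,100:200,2]))
for x in packs(p,d): print(x,[round(q) for q in proj("top",[x[0][0]/1e3,x[0][1]/1e3,.024])])
Z=C[...,2]
for m in comps((Z>.125)&(Z<.145)&(d>0),60): print("h.13",rect(C[m]),np.median(C[m][:,2]))
red=((hsv[...,0]<6)|(hsv[...,0]>174))&(hsv[...,1]>150)&(Z>.12)&(Z<.2)
for m in comps(red,5): print("tab",C[m].mean(0).round(4),C[m].max(0)[2],rect(C[m]))
blue=(hsv[...,0]>100)&(hsv[...,0]<130)&(hsv[...,1]>100)
for m in comps(blue,40): print("blue",C[m].mean(0).round(4),rect(C[m]),m.sum())
for m in comps((Z>.135)&(Z<.165)&(d>0)&(C[...,1]<-.05),20): print("h.15",rect(C[m]),np.median(C[m][:,2]))
b=comps((Z>.012)&(d>0)&(C[...,1]<-.3)&(C[...,0]>.2)&(C[...,0]<.5),60)
for m in b: print("hb",rect(C[m]),C[m].max(0)[2])
for z0,z1 in((.01,.05),(.05,.1),(.1,.13),(.13,.175)):
    m=(Z>z0)&(Z<z1)&(d>0)&(C[...,1]<-.27)&(C[...,1]>-.5)&(C[...,0]>.2)&(C[...,0]<.47); print(z0,m.sum(),C[m].mean(0).round(3),rect(C[m]))
t=cv2.resize(p[110:190,225:325],None,fx=5,fy=5,interpolation=2)
s=np.load("side0.npz")["p"];s=cv2.resize(s[145:245,180:280],None,fx=4,fy=4,interpolation=2)
o=np.zeros((400,900,3),np.uint8);o[:,:500]=t;o[:,500:]=s
cv2.imwrite("pics/tw.png",cv2.resize(o,(800,356)))
E
```

```text
table z 0.00014154428171209155
no orange [710.2 378.6  90.   45.2  63.2] (np.float64(134.67952639352262), np.float64(133.0183869611976))
(array([603.4, 233.3]), np.float64(33.7), array([89.6, 45.7]), np.float64(0.0238)) [185, 169]
(array([573.5, 397.5]), np.float64(-11.9), array([90.5, 47.5]), np.float64(0.0239)) [127, 180]
(array([464.3, 280.2]), np.float64(103.7), array([91., 46.]), np.float64(0.0236)) [167, 218]
(array([432.4, 135.8]), np.float64(-104.6), array([90.2, 45.5]), np.float64(0.0238)) [219, 229]
h.13 [649.   28.6 116.9  72.  162.8] 0.1360724275118289
h.13 [ 454.  -350.9   43.3   18.     4.6] 0.1339105112347958
tab [0.6517 0.0517 0.1636] 0.17420030997236668 [654.   51.4  29.6   4.8 163.3]
tab [0.6396 0.0082 0.1591] 0.17277620075909095 [642.7   7.5  33.1   7.5 160.5]
blue [ 0.8892 -0.1574  0.0637] [ 887.2 -156.    75.8   19.8  158.9] 94
blue [0.8758 0.0593 0.0748] [676.8  49.9 482.2  24.9   3.2] 92
blue [ 0.8728 -0.2793  0.0651] [ 876.  -274.3   77.1   21.4  174.5] 90
blue [0.8628 0.1815 0.0641] [861.4 177.9  76.1  18.1   5.3] 87
blue [ 0.4413 -0.1293  0.0071] [442.7 -80.2 257.7 166.9  89.4] 3207
blue [ 0.4538 -0.3544  0.1464] [ 455.9 -164.3  425.7   43.5   89.7] 268
blue [0.4427 0.4037 0.1193] [443.4 256.7 416.   20.4  90.1] 67
h.15 [ 592.  -278.3  233.7   15.3   86.9] 0.154565324677155
h.15 [ 454.2 -361.1   40.    27.4  156.6] 0.15120259574218603
hb [ 444.7 -350.   129.7   60.4  164.3] 0.156396883872433
0.01 69 [ 0.392 -0.325  0.036] [ 390.5 -334.8   60.6   14.5   65.4]
0.05 189 [ 0.398 -0.337  0.075] [ 400.8 -338.7   55.2   31.7   66.9]
0.1 190 [ 0.431 -0.349  0.113] [ 436.5 -354.7   60.4   31.4  157.7]
0.13 206 [ 0.452 -0.358  0.149] [ 454.  -361.3   39.6   27.4  158.2]
```

View pics/tw.png

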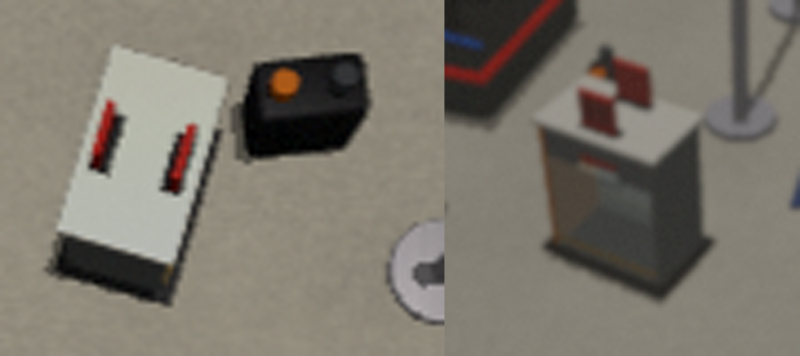

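The crop shows the red tabs and white plate. In the side view the grey end wall faces the robot and orange shows at the far end, so the tower's +x points at about -17.2° from world x. Centre is about (649, 29) mm.

```bash
python3 - <<'E'
from meas import *
f=np.load("top0.npz");p,d=f["p"],f["d"];hsv=cv2.cvtColor(p,cv2.COLOR_BGR2HSV)
b=(hsv[...,0]>100)&(hsv[...,0]<130)&(hsv[...,1]>100); b[:190]=0;b[260:]=0;b[:,:280]=0;b[:,345:]=0
v,u=np.nonzero(b);r=cv2.minAreaRect(np.stack([u,v],1).astype(np.float32));print(r,ray("top",*r[0],.003))
print(mov([.649,.029,.25]))
E
```

```text
((312.0, 225.0), (58.0, 54.0), 90.0) [ 0.44133379 -0.13052673  0.003     ]
[ 639.3 -509.6  -36. ]
```

Call:
move_arm(deltas=[{"x": 0,"y": 0,"z": -36},{"x": 639,"y": -510,"z": -36,"turn": 0.524},{"x": 639,"y": -510,"z": -36,"turn": 0.524},{"x": 639,"y": -510,"z": -36,"turn": 0.524},{"x": 639,"y": -510,"z": -36,"turn": 0.524},{"x": 639,"y": -510,"z": -36,"turn": 0.524},{"x": 639,"y": -510,"z": -36,"turn": 0.524},{"x": 639,"y": -510,"z": -36,"turn": 0.524},{"x": 639,"y": -510,"z": -36,"turn": 0.524},{"x": 639,"y": -510,"z": -36,"turn": 0.524},{"x": 639,"y": -510,"z": -36,"turn": 0.524},{"x": 639,"y": -510,"z": -36,"turn": 0.524}], fingers=1)

```text
invalid input
```

Call:
move_arm(deltas=[{"x": 0,"y": 0,"z": -36,"turn": 0},{"x": 60,"y": -50,"z": -36,"turn": 0.18},{"x": 110,"y": -90,"z": -36,"turn": 0.35},{"x": 160,"y": -130,"z": -36,"turn": 0.524}])

```text
t: 0.6
tcp_pos: [0.2534, -0.462, 0.2498]
ee_rot: [0.989, -0.15, -0.0, -0.0]
ft_force: [1.0, -0.3, 0.1]
grip_width: 0.0911
gripper_force: 0.0
```

Call:
move_arm(deltas=[{"x": 23,"y": -58,"z": 0,"turn": 0},{"x": 46,"y": -116,"z": 0,"turn": 0},{"x": 69,"y": -174,"z": 0,"turn": 0},{"x": 92,"y": -232,"z": 0,"turn": 0},{"x": 115,"y": -290,"z": 0,"turn": 0},{"x": 139,"y": -348,"z": 0,"turn": 0},{"x": 162,"y": -406,"z": 0,"turn": 0},{"x": 185,"y": -464,"z": 0,"turn": 0},{"x": 208,"y": -522,"z": 0,"turn": 0},{"x": 233,"y": -586,"z": 0,"turn": 0},{"x": 233,"y": -586,"z": 0,"turn": 0}])

```text
t: 1.98
tcp_pos: [0.6475, 0.0325, 0.249]
ee_rot: [0.989, -0.145, -0.0, -0.0]
ft_force: [-0.3, 0.5, 0.1]
grip_width: 0.0912
gripper_force: 0.0
```

Call:
move_arm(deltas=[{"x": 0,"y": 0,"z": 0,"turn": 0},{"x": 0,"y": 0,"z": 40,"turn": 0},{"x": 0,"y": 0,"z": 75,"turn": 0},{"x": 0,"y": 0,"z": 100,"turn": 0},{"x": 0,"y": 0,"z": 109,"turn": 0},{"x": 0,"y": 0,"z": 109,"turn": 0},{"x": 0,"y": 0,"z": 109,"turn": 0}])

```text
t: 2.85
tcp_pos: [0.6466, 0.0287, 0.1422]
ee_rot: [0.989, -0.147, 0.001, -0.0]
ft_force: [-0.6, -0.2, 1.0]
grip_width: 0.0913
gripper_force: 0.0
```

```bash
python3 - <<'E'
from h import *
p,d=snapshot("side");cv2.imwrite("pics/s1.png",cv2.resize(p[120:240,160:320],None,fx=4,fy=4,interpolation=2))
s=read_state();print(s["tcp_pos"],R.from_quat(s["ee_rot"]).as_matrix().round(3)[:2,0])
E
```

```text
[0.64660882 0.02884808 0.14217236] [ 0.957 -0.291]
```

View pics/s1.png

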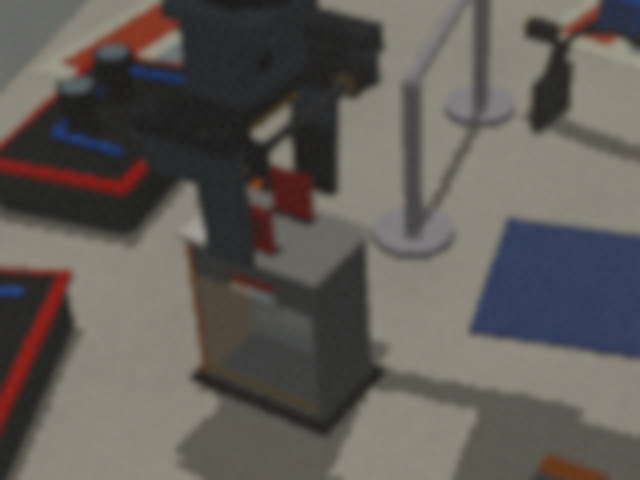

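The fingers straddle both tabs: the fingertip midpoint is at about (274,226) in the crop and the tab midpoint at about (277,230). Closing now.

Call:
move_arm(deltas=[{"x": 0,"y": 0,"z": 0,"turn": 0},{"x": 0,"y": 0,"z": 0,"turn": 0},{"x": 0,"y": 0,"z": 0,"turn": 0},{"x": 0,"y": 0,"z": 0,"turn": 0},{"x": 0,"y": 0,"z": 0,"turn": 0},{"x": 0,"y": 0,"z": 0,"turn": 0}], fingers=-1, grip_force=30)

```text
t: 3.65
tcp_pos: [0.6461, 0.029, 0.1411]
ee_rot: [0.989, -0.147, 0.0, 0.0]
ft_force: [-4.7, -1.6, 24.6]
grip_width: 0.0343
gripper_force: 29.0
```

Call:
move_arm(deltas=[{"x": 0,"y": 0,"z": -5,"turn": 0},{"x": 0,"y": 0,"z": -10,"turn": 0},{"x": 0,"y": 0,"z": -20,"turn": 0},{"x": 0,"y": 0,"z": -35,"turn": 0},{"x": 0,"y": 0,"z": -60,"turn": 0},{"x": 0,"y": 0,"z": -90,"turn": 0},{"x": 0,"y": 0,"z": -90,"turn": 0}])

```text
t: 4.53
tcp_pos: [0.6474, 0.0291, 0.2342]
ee_rot: [0.989, -0.147, 0.003, -0.0]
ft_force: [0.0, -0.1, -1.7]
grip_width: 0.0339
gripper_force: 30.0
```

```bash
python3 - <<'E'
from h import *
p,d=snapshot("side");cv2.imwrite("pics/s2.png",cv2.resize(p[60:240,140:330],None,fx=3,fy=3,interpolation=2))
print(mov([.441,-.131,.2]))
E
```

```text
[-150.2  213.    31.9]
```

View pics/s2.png

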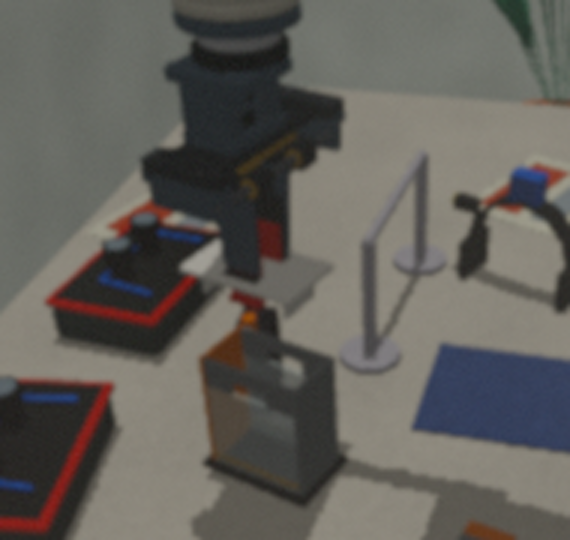

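The cover is off in the gripper, the chute is open, and the orange wall is confirmed at the far (left) end. Taking the cover to the mat.

Call:
move_arm(deltas=[{"x": -35,"y": 50,"z": 0,"turn": 0},{"x": -70,"y": 100,"z": 0,"turn": 0},{"x": -110,"y": 156,"z": 0,"turn": 0},{"x": -140,"y": 200,"z": 20,"turn": 0},{"x": -150,"y": 213,"z": 60,"turn": 0},{"x": -150,"y": 213,"z": 110,"turn": 0},{"x": -150,"y": 213,"z": 150,"turn": 0},{"x": -150,"y": 213,"z": 180,"turn": 0},{"x": -150,"y": 213,"z": 188,"turn": 0},{"x": -150,"y": 213,"z": 191,"turn": 0},{"x": -150,"y": 213,"z": 191,"turn": 0}])

```text
t: 5.95
tcp_pos: [0.441, -0.1312, 0.0406]
ee_rot: [0.989, -0.147, 0.001, 0.0]
ft_force: [-0.1, 0.4, -1.1]
grip_width: 0.0337
gripper_force: 30.0
```

Call:
move_arm(deltas=[{"x": 0,"y": 0,"z": 1.5,"turn": 0},{"x": 0,"y": 0,"z": 2.5,"turn": 0},{"x": 0,"y": 0,"z": 2.5,"turn": 0},{"x": 0,"y": 0,"z": 2.5,"turn": 0}])

```text
t: 6.45
tcp_pos: [0.441, -0.1312, 0.0382]
ee_rot: [0.989, -0.147, 0.001, 0.0]
ft_force: [-1.1, 0.6, 13.9]
grip_width: 0.0339
gripper_force: 30.1
```

Call:
move_arm(deltas=[{"x": 0,"y": 0,"z": 0,"turn": 0},{"x": 0,"y": 0,"z": 0,"turn": 0},{"x": 0,"y": 0,"z": 0,"turn": 0},{"x": 0,"y": 0,"z": 0,"turn": 0},{"x": 0,"y": 0,"z": 0,"turn": 0},{"x": 0,"y": 0,"z": -50,"turn": 0},{"x": 0,"y": 0,"z": -110,"turn": 0},{"x": 0,"y": 0,"z": -160,"turn": 0},{"x": 0,"y": 0,"z": -160,"turn": 0}], fingers=1)

```text
t: 7.58
tcp_pos: [0.4423, -0.1318, 0.2008]
ee_rot: [0.989, -0.147, 0.003, 0.001]
ft_force: [0.1, -0.1, -0.8]
grip_width: 0.091
gripper_force: 0.0
```

```bash
cat >> meas.py <<'E'
def look():
    p,d=snapshot("top")
    for x in packs(p,d): print(x)
    s=read_state();print(s["t"],s["tcp_pos"].round(4),"yaw",np.degrees(np.arctan2(*R.from_quat(s["ee_rot"]).as_matrix()[[1,0],0])).round(2),s["joint_pos"].round(2),s["ft_force"].round(1),s["grip_width"].round(4))
    return p,d
E
python3 - <<'E'
from meas import *
p,d=look(); C=cloud("top",d);Z=C[...,2]
for m in comps((Z>.02)&(Z<.04)&(d>0)&(C[...,1]<-.04)&(C[...,1]>-.25)&(C[...,0]<.6),30): print("cover",rect(C[m]))
q,_=snapshot("side");cv2.imwrite("pics/s3.png",cv2.resize(q[100:260,180:380],None,fx=3,fy=3,interpolation=2))
print(mov([.432,.136,.198]))
E
```

```text
no orange [710.2 378.6  90.1  45.5  63.5] (np.float64(134.67952639352262), np.float64(133.0183869611976))
no orange [ 404.2 -116.3   66.3   31.6   73.6] (np.float64(308.62045910686993), np.float64(238.28784522298065))
no orange [ 84.2  38.2 139.9  54.1 113.7] (np.float64(254.75737256154133), np.float64(358.48019974391076))
(array([603.6, 233.6]), np.float64(33.9), array([90. , 45.7]), np.float64(0.0239))
(array([573.2, 397.2]), np.float64(-12.4), array([90.2, 46.3]), np.float64(0.0238))
(array([464.2, 280.1]), np.float64(103.5), array([90.9, 46.1]), np.float64(0.024))
(array([432.3, 135.6]), np.float64(-104.5), array([89.9, 45.5]), np.float64(0.0239))Traceback (most recent call last):
  File "<stdin>", line 2, in <module>
  File "meas.py", line 23, in look
    s=read_state();print(s["t"],s["tcp_pos"].round(4),"yaw",np.degrees(np.arctan2(*R.from_quat(s["ee_rot"]).as_matrix()[[1,0],0])).round(2),s["joint_pos"].round(2),s["ft_force"].round(1),s["grip_width"].round(4))
                                                                                                                                                                                           ^^^^^^^^^^^^^^^^^^^^^
AttributeError: 'float' object has no attribute 'round'
```

Call:
move_arm(deltas=[{"x": -15,"y": -42,"z": 0,"turn": -0.18},{"x": -30,"y": -84,"z": 0,"turn": -0.36},{"x": -45,"y": -126,"z": 0,"turn": -0.54},{"x": -60,"y": -168,"z": 0,"turn": -0.72},{"x": -75,"y": -210,"z": 0,"turn": -0.9},{"x": -88,"y": -253,"z": 0,"turn": -1.08},{"x": -88,"y": -253,"z": 40,"turn": -1.26},{"x": -88,"y": -253,"z": 80,"turn": -1.44},{"x": -88,"y": -253,"z": 130,"turn": -1.613},{"x": -88,"y": -253,"z": 130,"turn": -1.613},{"x": -88,"y": -253,"z": 130,"turn": -1.613}])

```text
t: 9.0
tcp_pos: [0.43, 0.1366, 0.0681]
ee_rot: [0.792, 0.611, -0.0, -0.0]
ft_force: [0.0, -0.0, 0.5]
grip_width: 0.0911
gripper_force: 0.0
```

```bash
sed -i 's/s\["grip_width"\].round(4)/s["grip_width"]/' meas.py; cat >> h.py <<'E'
def yaw(s): return np.degrees(np.arctan2(*R.from_quat(s["ee_rot"]).as_matrix()[[1,0],0]))
def plan(x,y,z,yw):
    s=read_state(); print("t",s["t"],"tcp",s["tcp_pos"].round(4),"yaw",yaw(s).round(2),"dxyz",mov([x,y,z]),"turn",np.radians(yaw(s)-yw).round(3))
E
python3 - <<'E'
from meas import *
plan(.4323,.1356,.014,75.5)
q,_=snapshot("side");cv2.imwrite("pics/s3.png",cv2.resize(q[130:290,200:390],None,fx=3,fy=3,interpolation=2))
E
```

```text
t 9.0 tcp [0.43   0.1366 0.0681] yaw 75.25 dxyz [-0.4  2.5 54.1] turn -0.004
```

View pics/s3.png

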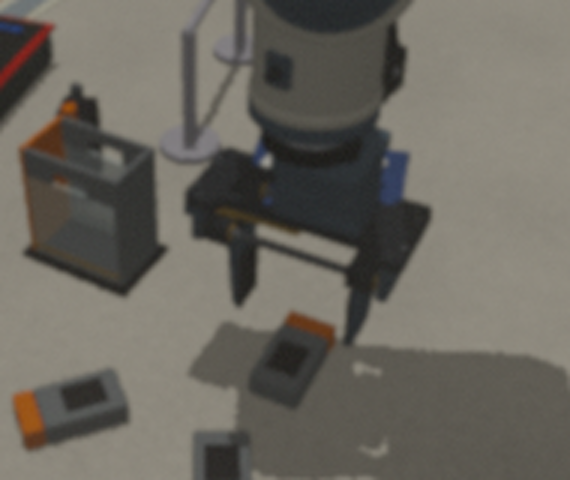

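The fingers straddle pack D, orange end at (310,330) in the crop. The tower is open.

Call:
move_arm(deltas=[{"x": 0,"y": 2.5,"z": 25,"turn": 0},{"x": 0,"y": 2.5,"z": 45,"turn": 0},{"x": 0,"y": 2.5,"z": 54,"turn": 0},{"x": 0,"y": 2.5,"z": 54,"turn": 0},{"x": 0,"y": 2.5,"z": 54,"turn": 0}])

```text
t: 9.68
tcp_pos: [0.4329, 0.1361, 0.0143]
ee_rot: [0.791, 0.612, 0.001, 0.0]
ft_force: [-0.2, 1.0, -0.1]
grip_width: 0.0912
gripper_force: 0.0
```

Call:
move_arm(deltas=[{"x": 0,"y": 0,"z": 0,"turn": 0},{"x": 0,"y": 0,"z": 0,"turn": 0},{"x": 0,"y": 0,"z": 0,"turn": 0},{"x": 0,"y": 0,"z": 0,"turn": 0},{"x": 0,"y": 0,"z": 0,"turn": 0},{"x": 0,"y": 0,"z": -60,"turn": 0},{"x": 0,"y": 0,"z": -120,"turn": 0},{"x": 0,"y": 0,"z": -180,"turn": 0},{"x": 0,"y": 0,"z": -180,"turn": 0}], fingers=-1, grip_force=25)

```text
t: 10.8
tcp_pos: [0.4345, 0.1364, 0.1972]
ee_rot: [0.791, 0.612, 0.003, 0.002]
ft_force: [1.1, -0.7, -2.6]
grip_width: 0.0458
gripper_force: 25.0
```

```bash
python3 - <<'E'
from meas import *
p,d=snapshot("top");C=cloud("top",d);Z=C[...,2]
m=(Z>.122)&(Z<.137)&(d>0)&(np.hypot(C[...,0]-.649,C[...,1]-.029)<.075); print(m.sum(),rect(C[m]),np.median(C[m][:,2]))
plan(.649,.029,.2,162.8)
E
```

```text
282 [648.4  28.8 111.   64.1 162.9] 0.1297538427543521
t 10.85 tcp [0.4332 0.1362 0.1949] yaw 75.5 dxyz [-49.7 235.8  -4.3] turn -1.524
```

Call:
move_arm(deltas=[{"x": -5,"y": 20,"z": 0,"turn": -0.17},{"x": -10,"y": 45,"z": 0,"turn": -0.34},{"x": -15,"y": 75,"z": 0,"turn": -0.51},{"x": -20,"y": 105,"z": 0,"turn": -0.68},{"x": -28,"y": 135,"z": 0,"turn": -0.85},{"x": -35,"y": 165,"z": 0,"turn": -1.02},{"x": -42,"y": 200,"z": 0,"turn": -1.19},{"x": -50,"y": 236,"z": 0,"turn": -1.36},{"x": -50,"y": 236,"z": 0,"turn": -1.524},{"x": -50,"y": 236,"z": 0,"turn": -1.524},{"x": -50,"y": 236,"z": 0,"turn": -1.524}])

```text
t: 12.22
tcp_pos: [0.6476, 0.0287, 0.1924]
ee_rot: [0.151, 0.989, -0.0, -0.001]
ft_force: [0.1, 0.6, -1.6]
grip_width: 0.0459
gripper_force: 25.0
```

```bash
python3 - <<'E'
from meas import *
plan(.6485,.029,.134,162.9)
E
```

```text
t 12.225 tcp [0.6476 0.0287 0.1924] yaw 162.61 dxyz [-0.9  0.5 58.4] turn -0.005
```

Call:
move_arm(deltas=[{"x": -1,"y": 0,"z": 20,"turn": -0.005},{"x": -1,"y": 0,"z": 38,"turn": -0.005},{"x": -1,"y": 0,"z": 50,"turn": -0.005},{"x": -1,"y": 0,"z": 56,"turn": -0.005},{"x": -1,"y": 0,"z": 59,"turn": -0.005},{"x": -1,"y": 0,"z": 59,"turn": -0.005}])

```text
t: 12.98
tcp_pos: [0.6495, 0.0282, 0.1347]
ee_rot: [0.147, 0.989, 0.0, 0.0]
ft_force: [0.5, 0.1, -1.8]
grip_width: 0.0457
gripper_force: 25.0
```

```bash
python3 - <<'E'
from meas import *
plan(.6485,.029,.134,162.9)
print(read_state()["ft_force"])
q,_=snapshot("side");cv2.imwrite("pics/s4.png",cv2.resize(q[120:240,170:300],None,fx=4,fy=4,interpolation=2))
E
```

```text
t 12.975 tcp [0.6495 0.0282 0.1347] yaw 163.09 dxyz [1.1 0.5 0.7] turn 0.003
[ 0.51368098  0.11752161 -1.8173365 ]
```

View pics/s4.png

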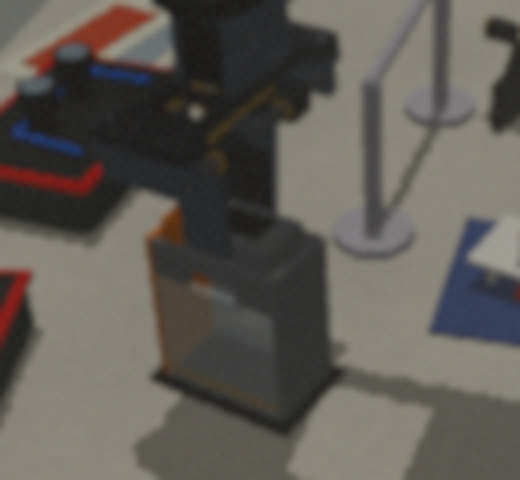

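The pack sits in the mouth with its orange end at the orange wall and no contact force. Releasing.

Call:
move_arm(deltas=[{"x": 0,"y": 0,"z": 0,"turn": 0},{"x": 0,"y": 0,"z": 0,"turn": 0},{"x": 0,"y": 0,"z": 0,"turn": 0},{"x": 0,"y": 0,"z": 0,"turn": 0},{"x": 0,"y": 0,"z": -30,"turn": 0},{"x": 0,"y": 0,"z": -65,"turn": 0},{"x": 0,"y": -60,"z": -65,"turn": 0},{"x": 0,"y": -100,"z": -65,"turn": 0}], fingers=1)

```text
t: 14.02
tcp_pos: [0.6198, -0.069, 0.1999]
ee_rot: [0.147, 0.989, -0.0, 0.0]
ft_force: [0.1, -0.9, -0.1]
grip_width: 0.0914
gripper_force: 0.0
```

```bash
python3 - <<'E'
from meas import *
p,d=look()
plan(.649,.029,.134,-17)
C=cloud("top",d); m=(np.hypot(C[...,0]-.6485,C[...,1]-.029)<.02)&(d>0); print("inside z",np.percentile(C[m][:,2],[10,50,90]))
E
```

```text
no orange [710.5 378.2  90.5  45.3  62.5] (np.float64(134.8216150713785), np.float64(132.91604212438244))
(array([654.2,  31.1]), np.float64(-17.2), array([74. , 46.3]), np.float64(0.0301))
(array([603.5, 233.6]), np.float64(34.2), array([89.8, 45.6]), np.float64(0.0241))
(array([573.3, 397.6]), np.float64(-11.6), array([90.2, 47.8]), np.float64(0.0242))
(array([464.5, 279.8]), np.float64(103.8), array([90.2, 46.3]), np.float64(0.0239))
14.075 [ 0.6186 -0.073   0.1997] yaw 163.0 [-0.21  0.5   1.37 -0.    1.27 -1.49] [ 0.3 -4.6  0.1] 0.09095268121497971
t 14.075 tcp [ 0.6186 -0.073   0.1997] yaw 163.0 dxyz [  0.8 106.5  65.6] turn 3.142
inside z [0.02807612 0.03107716 0.32135266]
```

Call:
move_arm(deltas=[{"x": 20,"y": 50,"z": 0,"turn": 0},{"x": 40,"y": 105,"z": 0,"turn": -0.17},{"x": 60,"y": 160,"z": 0,"turn": -0.34},{"x": 82,"y": 220,"z": 0,"turn": -0.52},{"x": 104,"y": 283,"z": 20,"turn": -0.7},{"x": 104,"y": 283,"z": 80,"turn": -0.89},{"x": 104,"y": 283,"z": 120,"turn": -0.89},{"x": 104,"y": 283,"z": 130,"turn": -0.89},{"x": 104,"y": 283,"z": 130,"turn": -0.89}])

```text
t: 15.2
tcp_pos: [0.6034, 0.2334, 0.07]
ee_rot: [-0.293, 0.956, 0.0, 0.0]
ft_force: [0.1, -0.2, 0.5]
grip_width: 0.0912
gripper_force: 0.0
```

```bash
python3 - <<'E'
from meas import *
plan(.6035,.2335,.014,34-180)
E
```

```text
t 15.2 tcp [0.6034 0.2334 0.07  ] yaw -145.94 dxyz [-0.1  0.  56. ] turn 0.001
```

Call:
move_arm(deltas=[{"x": 0,"y": 0,"z": 28,"turn": 0},{"x": 0,"y": 0,"z": 48,"turn": 0},{"x": 0,"y": 0,"z": 56,"turn": 0},{"x": 0,"y": 0,"z": 56,"turn": 0},{"x": 0,"y": 0,"z": 56,"turn": 0}])

```text
t: 15.82
tcp_pos: [0.6038, 0.2337, 0.0148]
ee_rot: [-0.293, 0.956, -0.0, 0.001]
ft_force: [0.0, -0.9, -0.2]
grip_width: 0.0914
gripper_force: 0.0
```

Call:
move_arm(deltas=[{"x": 0,"y": 0,"z": 0,"turn": 0},{"x": 0,"y": 0,"z": 0,"turn": 0},{"x": 0,"y": 0,"z": 0,"turn": 0},{"x": 0,"y": 0,"z": 0,"turn": 0},{"x": 0,"y": 0,"z": 0,"turn": 0},{"x": 0,"y": 0,"z": -60,"turn": 0},{"x": 0,"y": 0,"z": -120,"turn": 0},{"x": 0,"y": 0,"z": -180,"turn": 0},{"x": 0,"y": 0,"z": -180,"turn": 0}], fingers=-1)

```text
t: 16.95
tcp_pos: [0.6053, 0.2343, 0.1984]
ee_rot: [-0.293, 0.956, -0.0, 0.004]
ft_force: [-0.3, 0.4, -2.8]
grip_width: 0.0457
gripper_force: 25.0
```

Call:
move_arm(deltas=[{"x": 16,"y": -40,"z": 0,"turn": 0.15},{"x": 32,"y": -80,"z": 0,"turn": 0.3},{"x": 46,"y": -118,"z": 0,"turn": 0.45},{"x": 60,"y": -156,"z": 0,"turn": 0.6},{"x": 77,"y": -195,"z": 0,"turn": 0.75},{"x": 77,"y": -195,"z": 0,"turn": 0.89},{"x": 77,"y": -195,"z": 0,"turn": 0.89},{"x": 77,"y": -195,"z": 0,"turn": 0.89}])

```text
t: 17.95
tcp_pos: [0.6482, 0.0294, 0.1928]
ee_rot: [0.145, 0.989, -0.0, -0.0]
ft_force: [-0.1, 0.6, -1.5]
grip_width: 0.0459
gripper_force: 25.0
```

```bash
python3 - <<'E'
from meas import *
plan(.6487,.0286,.134,163)
E
```

```text
t 17.95 tcp [0.6482 0.0294 0.1928] yaw 163.33 dxyz [-0.7 -0.6 58.8] turn 0.006
```

Call:
move_arm(deltas=[{"x": 0,"y": -0.5,"z": 20,"turn": 0.005},{"x": 0,"y": -0.5,"z": 38,"turn": 0.005},{"x": 0,"y": -0.5,"z": 50,"turn": 0.005},{"x": 0,"y": -0.5,"z": 56,"turn": 0.005},{"x": 0,"y": -0.5,"z": 59,"turn": 0.005},{"x": 0,"y": -0.5,"z": 59,"turn": 0.005}])

```text
t: 18.7
tcp_pos: [0.6486, 0.0284, 0.1347]
ee_rot: [0.149, 0.989, 0.0, 0.0]
ft_force: [-0.4, -0.2, -1.5]
grip_width: 0.0461
gripper_force: 25.0
```

Call:
move_arm(deltas=[{"x": 0,"y": 0,"z": 0,"turn": 0},{"x": 0,"y": 0,"z": 0,"turn": 0},{"x": 0,"y": 0,"z": 0,"turn": 0},{"x": 0,"y": 0,"z": 0,"turn": 0},{"x": 0,"y": 0,"z": -30,"turn": 0},{"x": 0,"y": 0,"z": -65,"turn": 0},{"x": 0,"y": -60,"z": -65,"turn": 0},{"x": 0,"y": -100,"z": -65,"turn": 0},{"x": 0,"y": -100,"z": -65,"turn": 0}], fingers=1)

```text
t: 19.82
tcp_pos: [0.6182, -0.0695, 0.1996]
ee_rot: [0.151, 0.989, -0.0, -0.0]
ft_force: [0.3, 0.3, -0.6]
grip_width: 0.0912
gripper_force: 0.0
```

```bash
python3 - <<'E'
from meas import *
p,d=look()
C=cloud("top",d); m=(np.hypot(C[...,0]-.6485,C[...,1]-.029)<.02)&(d>0); print("inside z",np.percentile(C[m][:,2],[10,50,90]))
plan(.573,.397,.07,168.2)
E
```

```text
no orange [710.3 378.6  91.3  45.7  63.1] (np.float64(134.68049600154256), np.float64(132.9845621956781))
(array([573.6, 396.9]), np.float64(-10.7), array([90.9, 47.1]), np.float64(0.0239))
(array([464.5, 279.5]), np.float64(104.0), array([90.2, 46.3]), np.float64(0.0238))
19.875 [ 0.6186 -0.0682  0.1996] yaw 162.71 [-0.21  0.5   1.37  0.    1.27 -1.47] [0.6 0.6 0.4] 0.09132508527317135
inside z [0.05234941 0.05458273 0.32035781]
t 19.875 tcp [ 0.6186 -0.0682  0.1996] yaw 162.71 dxyz [181.8 430.6 129.6] turn -0.096
```

Call:
move_arm(deltas=[{"x": 23,"y": 54,"z": 0,"turn": 0},{"x": 46,"y": 108,"z": 0,"turn": 0},{"x": 69,"y": 162,"z": 0,"turn": 0},{"x": 92,"y": 216,"z": 0,"turn": 0},{"x": 115,"y": 270,"z": 0,"turn": -0.03},{"x": 138,"y": 324,"z": 0,"turn": -0.06},{"x": 161,"y": 380,"z": 20,"turn": -0.096},{"x": 182,"y": 430,"z": 50,"turn": -0.096},{"x": 182,"y": 430,"z": 90,"turn": -0.096},{"x": 182,"y": 430,"z": 130,"turn": -0.096},{"x": 182,"y": 430,"z": 130,"turn": -0.096}])

```text
t: 21.25
tcp_pos: [0.5696, 0.3975, 0.0665]
ee_rot: [0.101, 0.995, -0.002, -0.002]
ft_force: [0.2, -0.3, 0.1]
grip_width: 0.0915
gripper_force: 0.0
```

```bash
python3 - <<'E'
from meas import *
plan(.5735,.397,.014,168.3)
E
```

```text
t 21.25 tcp [0.5696 0.3975 0.0665] yaw 168.38 dxyz [-4.1  0.5 52.5] turn 0.001
```

Call:
move_arm(deltas=[{"x": -1,"y": 0,"z": 28,"turn": 0},{"x": -1,"y": 0,"z": 48,"turn": 0},{"x": -1,"y": 0,"z": 55,"turn": 0},{"x": -1,"y": 0,"z": 55,"turn": 0},{"x": -1,"y": 0,"z": 55,"turn": 0},{"x": -1,"y": 0,"z": 55,"turn": 0}])

```text
t: 22.0
tcp_pos: [0.5734, 0.3975, 0.0152]
ee_rot: [0.102, 0.995, 0.0, 0.0]
ft_force: [0.1, 0.1, -0.1]
grip_width: 0.0912
gripper_force: 0.0
```

Call:
move_arm(deltas=[{"x": 0,"y": 0,"z": 0,"turn": 0},{"x": 0,"y": 0,"z": 0,"turn": 0},{"x": 0,"y": 0,"z": 0,"turn": 0},{"x": 0,"y": 0,"z": 0,"turn": 0},{"x": 0,"y": 0,"z": 0,"turn": 0},{"x": 0,"y": 0,"z": -60,"turn": 0},{"x": 0,"y": 0,"z": -120,"turn": 0},{"x": 0,"y": 0,"z": -180,"turn": 0},{"x": 0,"y": 0,"z": -180,"turn": 0}], fingers=-1)

```text
t: 23.12
tcp_pos: [0.5751, 0.3985, 0.1999]
ee_rot: [0.102, 0.995, 0.003, 0.004]
ft_force: [0.8, -0.2, -2.6]
grip_width: 0.0459
gripper_force: 25.0
```

Call:
move_arm(deltas=[{"x": -20,"y": -46,"z": 0,"turn": 0.02},{"x": -40,"y": -96,"z": 0,"turn": 0.04},{"x": -62,"y": -146,"z": 0,"turn": 0.06},{"x": -84,"y": -196,"z": 0,"turn": 0.08},{"x": -106,"y": -246,"z": 0,"turn": 0.09},{"x": -128,"y": -296,"z": 0,"turn": 0.0925},{"x": -148,"y": -345,"z": 0,"turn": 0.0925},{"x": -148,"y": -345,"z": 0,"turn": 0.0925},{"x": -148,"y": -345,"z": 0,"turn": 0.0925},{"x": -148,"y": -345,"z": 0,"turn": 0.0925}])

```text
t: 24.38
tcp_pos: [0.6477, 0.0306, 0.194]
ee_rot: [0.147, 0.989, 0.0, -0.0]
ft_force: [0.2, 0.1, -1.9]
grip_width: 0.0458
gripper_force: 25.0
```

```bash
python3 - <<'E'
from meas import *
plan(.6487,.0286,.134,163)
E
```

```text
t 24.375 tcp [0.6477 0.0306 0.194 ] yaw 163.09 dxyz [-1.6 -1.6 60. ] turn 0.002
```

Call:
move_arm(deltas=[{"x": -0.8,"y": -1,"z": 20,"turn": 0.002},{"x": -0.8,"y": -1,"z": 38,"turn": 0.002},{"x": -0.8,"y": -1,"z": 50,"turn": 0.002},{"x": -0.8,"y": -1,"z": 56,"turn": 0.002},{"x": -0.8,"y": -1,"z": 60,"turn": 0.002},{"x": -0.8,"y": -1,"z": 60,"turn": 0.002}])

```text
t: 25.12
tcp_pos: [0.6486, 0.0283, 0.1346]
ee_rot: [0.149, 0.989, 0.0, 0.0]
ft_force: [-0.2, -0.5, -1.3]
grip_width: 0.0456
gripper_force: 25.0
```

Call:
move_arm(deltas=[{"x": 0,"y": 0,"z": 0,"turn": 0},{"x": 0,"y": 0,"z": 0,"turn": 0},{"x": 0,"y": 0,"z": 0,"turn": 0},{"x": 0,"y": 0,"z": 0,"turn": 0},{"x": 0,"y": 0,"z": -30,"turn": 0},{"x": 0,"y": 0,"z": -65,"turn": 0},{"x": 0,"y": -60,"z": -65,"turn": 0},{"x": 0,"y": -100,"z": -65,"turn": 0},{"x": 0,"y": -100,"z": -65,"turn": 0}], fingers=1)

```text
t: 26.25
tcp_pos: [0.6185, -0.0698, 0.1996]
ee_rot: [0.15, 0.989, -0.0, 0.0]
ft_force: [1.2, 0.5, -0.3]
grip_width: 0.0913
gripper_force: 0.0
```

```bash
python3 - <<'E'
from meas import *
p,d=look()
C=cloud("top",d); m=(np.hypot(C[...,0]-.6485,C[...,1]-.029)<.02)&(d>0); print("inside z",np.percentile(C[m][:,2],[10,50,90]))
plan(.4643,.2798,.07,103.7-180)
E
```

```text
no orange [710.7 378.1  91.   45.5  62.3] (np.float64(134.8583450628509), np.float64(132.84818006260866))
(array([464.4, 280.4]), np.float64(103.7), array([91.6, 46.3]), np.float64(0.0241))
26.3 [ 0.6189 -0.0684  0.1996] yaw 162.79 [-0.21  0.5   1.37  0.    1.27 -1.48] [0.5 0.2 0.1] 0.09147409297224868
inside z [0.0759712  0.07851751 0.32077213]
t 26.3 tcp [ 0.6189 -0.0684  0.1996] yaw 162.79 dxyz [250.7 286.9 129.6] turn 4.173
```

Call:
move_arm(deltas=[{"x": 35,"y": 40,"z": 0,"turn": 0.15},{"x": 70,"y": 80,"z": 0,"turn": 0.3},{"x": 105,"y": 120,"z": 0,"turn": 0.45},{"x": 140,"y": 160,"z": 0,"turn": 0.6},{"x": 175,"y": 200,"z": 0,"turn": 0.75},{"x": 210,"y": 240,"z": 0,"turn": 0.9},{"x": 251,"y": 287,"z": 20,"turn": 1.031},{"x": 251,"y": 287,"z": 70,"turn": 1.031},{"x": 251,"y": 287,"z": 110,"turn": 1.031},{"x": 251,"y": 287,"z": 130,"turn": 1.031},{"x": 251,"y": 287,"z": 130,"turn": 1.031},{"x": 251,"y": 287,"z": 130,"turn": 1.031}])

```text
t: 27.8
tcp_pos: [0.464, 0.2814, 0.0703]
ee_rot: [0.617, 0.787, 0.001, 0.0]
ft_force: [-0.2, -0.5, 0.1]
grip_width: 0.0912
gripper_force: 0.0
```

```bash
python3 - <<'E'
from meas import *
plan(.4644,.280,.014,103.7)
E
```

```text
t 27.8 tcp [0.464  0.2814 0.0703] yaw 103.86 dxyz [-1.5  0.  56.3] turn 0.003
```

Call:
move_arm(deltas=[{"x": -1.5,"y": 0,"z": 28,"turn": 0.002},{"x": -1.5,"y": 0,"z": 48,"turn": 0.002},{"x": -1.5,"y": 0,"z": 56,"turn": 0.002},{"x": -1.5,"y": 0,"z": 56,"turn": 0.002},{"x": -1.5,"y": 0,"z": 56,"turn": 0.002}])

```text
t: 28.42
tcp_pos: [0.4645, 0.2796, 0.0144]
ee_rot: [0.618, 0.786, 0.001, 0.0]
ft_force: [-0.4, -0.5, -0.2]
grip_width: 0.091
gripper_force: 0.0
```

Call:
move_arm(deltas=[{"x": 0,"y": 0,"z": 0,"turn": 0},{"x": 0,"y": 0,"z": 0,"turn": 0},{"x": 0,"y": 0,"z": 0,"turn": 0},{"x": 0,"y": 0,"z": 0,"turn": 0},{"x": 0,"y": 0,"z": 0,"turn": 0},{"x": 0,"y": 0,"z": -60,"turn": 0},{"x": 0,"y": 0,"z": -120,"turn": 0},{"x": 0,"y": 0,"z": -180,"turn": 0},{"x": 0,"y": 0,"z": -180,"turn": 0}], fingers=-1)

```text
t: 29.55
tcp_pos: [0.466, 0.2803, 0.1978]
ee_rot: [0.618, 0.787, 0.003, 0.002]
ft_force: [-0.2, 0.1, -2.5]
grip_width: 0.0464
gripper_force: 25.0
```

Call:
move_arm(deltas=[{"x": -26,"y": 11,"z": 0,"turn": 0.18},{"x": -52,"y": 22,"z": 0,"turn": 0.36},{"x": -78,"y": 33,"z": 0,"turn": 0.54},{"x": -104,"y": 44,"z": 0,"turn": 0.72},{"x": -130,"y": 54,"z": 0,"turn": 0.9},{"x": -156,"y": 65,"z": 0,"turn": 1.08},{"x": -182,"y": 76,"z": 0,"turn": 1.26},{"x": -208,"y": 87,"z": 0,"turn": 1.44},{"x": -234,"y": 98,"z": 0,"turn": 1.62},{"x": -260,"y": 109,"z": 0,"turn": 1.8},{"x": -288,"y": 119,"z": 0,"turn": 1.96},{"x": -288,"y": 119,"z": 0,"turn": 2.105}])

```text
t: 31.05
tcp_pos: [0.6482, 0.0259, 0.1917]
ee_rot: [0.989, -0.15, -0.001, 0.0]
ft_force: [0.3, 0.3, -1.6]
grip_width: 0.0457
gripper_force: 25.0
```

Call:
move_arm(deltas=[{"x": 0,"y": 0,"z": 0,"turn": 0},{"x": 0,"y": 0,"z": 0,"turn": 0}])

```text
t: 31.3
tcp_pos: [0.6474, 0.028, 0.1927]
ee_rot: [0.989, -0.145, -0.001, 0.0]
ft_force: [-0.1, 1.1, -0.4]
grip_width: 0.0461
gripper_force: 25.0
```

```bash
python3 - <<'E'
from meas import *
plan(.6487,.0286,.134,-17)
E
```

```text
t 31.3 tcp [0.6474 0.028  0.1927] yaw -16.67 dxyz [ 1.2 -0.9 58.7] turn 0.006
```

Next: lower the last pack, release it, and retreat towards the mat (tool +y).

Call:
move_arm(deltas=[{"x": 0.8,"y": -0.5,"z": 20,"turn": 0.003},{"x": 0.8,"y": -0.5,"z": 38,"turn": 0.003},{"x": 0.8,"y": -0.5,"z": 50,"turn": 0.003},{"x": 0.8,"y": -0.5,"z": 56,"turn": 0.003},{"x": 0.8,"y": -0.5,"z": 59,"turn": 0.003},{"x": 0.8,"y": -0.5,"z": 59,"turn": 0.003}])

```text
t: 32.05
tcp_pos: [0.6489, 0.028, 0.1347]
ee_rot: [0.989, -0.148, 0.0, -0.0]
ft_force: [0.5, -0.1, -0.9]
grip_width: 0.0456
gripper_force: 25.0
```

Call:
move_arm(deltas=[{"x": 0,"y": 0,"z": 0,"turn": 0},{"x": 0,"y": 0,"z": 0,"turn": 0},{"x": 0,"y": 0,"z": 0,"turn": 0},{"x": 0,"y": 0,"z": 0,"turn": 0},{"x": 0,"y": 0,"z": -30,"turn": 0},{"x": 0,"y": 0,"z": -65,"turn": 0},{"x": 0,"y": -55,"z": -65,"turn": 0},{"x": 0,"y": -105,"z": -65,"turn": 0},{"x": -30,"y": -150,"z": -65,"turn": 0},{"x": -60,"y": -180,"z": -65,"turn": 0},{"x": -60,"y": -180,"z": -65,"turn": 0}], fingers=1)

```text
t: 33.42
tcp_pos: [0.6428, 0.2204, 0.1994]
ee_rot: [0.989, -0.147, -0.0, -0.0]
ft_force: [-0.1, -0.7, -0.2]
grip_width: 0.0912
gripper_force: 0.0
```

```bash
python3 - <<'E'
from meas import *
p,d=look()
C=cloud("top",d);Z=C[...,2]; m=(np.hypot(C[...,0]-.6485,C[...,1]-.029)<.02)&(d>0); print("inside z",np.percentile(Z[m],[10,50,90]))
hsv=cv2.cvtColor(p,cv2.COLOR_BGR2HSV)
M=(C[...,1]<-.02)&(C[...,1]>-.25)&(C[...,0]<.55)&(C[...,0]>.33)&(d>0)
m=M&(Z>.02)&(Z<.04)&(hsv[...,1]<60);print("cover",m.sum(),rect(C[m]),np.median(Z[m]))
r=M&((hsv[...,0]<6)|(hsv[...,0]>174))&(hsv[...,1]>120)&(Z>.035)
for q in comps(r,5): print("tab",rect(C[q]),Z[q].max())
cv2.imwrite("pics/t5.png",cv2.resize(p[60:300,90:450],None,fx=2.2,fy=2.2,interpolation=2))
E
```

```text
no orange [687.1 367.1  49.   18.8  70.2] (np.float64(138.46613441342373), np.float64(140.82547031561506))
no orange [ 443.8 -131.1  115.9   71.8  163.5] (np.float64(313.47461100346993), np.float64(224.06343845618775))
no orange [ 79.2 -31.6 174.3  61.6  65.5] (np.float64(280.60003077177566), np.float64(360.03463699344604))
33.475 [0.6437 0.2188 0.1995] yaw -16.94 [ 0.24  0.59  1.21 -0.    1.34  2.11] [ 0.4 -0.2 -0.4] 0.0915779506306904
inside z [0.10026285 0.10251883 0.10476942]
cover 953 [ 443.6 -131.2  115.9   72.5  162.6] 0.03291013820916522
tab [ 450.6 -107.4   31.     4.2  163.8] 0.06864702862546257
tab [ 436.8 -152.9   31.1    6.9  160.5] 0.06961974341871524
```

View pics/t5.png

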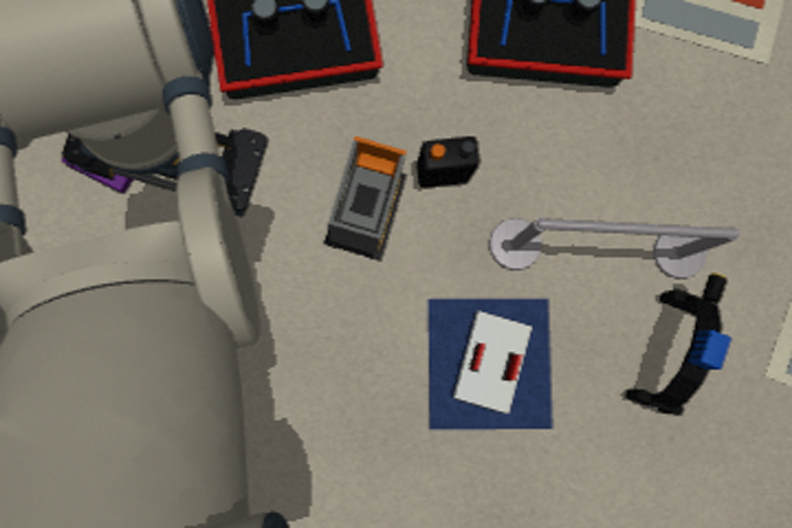

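The chute holds all four packs, top at 0.1025 m as expected, with the orange end at the orange wall. The cover stands on the mat at (443.6,-131.2) mm. Fetching it.

Call:
move_arm(deltas=[{"x": -12,"y": 55,"z": 0,"turn": 0},{"x": -24,"y": 110,"z": 0,"turn": 0},{"x": -36,"y": 165,"z": 0,"turn": 0},{"x": -49,"y": 220,"z": 0,"turn": 0},{"x": -62,"y": 275,"z": 0,"turn": 0},{"x": -75,"y": 330,"z": 0,"turn": 0},{"x": -88,"y": 394,"z": 0,"turn": 0},{"x": -88,"y": 394,"z": 50,"turn": 0},{"x": -88,"y": 394,"z": 100,"turn": 0},{"x": -88,"y": 394,"z": 110,"turn": 0},{"x": -88,"y": 394,"z": 110,"turn": 0}])

```text
t: 34.85
tcp_pos: [0.4447, -0.1336, 0.0899]
ee_rot: [0.989, -0.149, -0.0, -0.0]
ft_force: [0.3, -0.5, 1.5]
grip_width: 0.091
gripper_force: 0.0
```

```bash
python3 - <<'E'
from meas import *
plan(.4436,-.1312,.0385,-17.2)
E
```

```text
t 34.85 tcp [ 0.4447 -0.1336  0.0899] yaw -17.08 dxyz [-1.8 -2.  51.4] turn 0.002
```

Call:
move_arm(deltas=[{"x": -1.2,"y": -1.5,"z": 25,"turn": 0.002},{"x": -1.2,"y": -1.5,"z": 42,"turn": 0.002},{"x": -1.2,"y": -1.5,"z": 50,"turn": 0.002},{"x": -1.2,"y": -1.5,"z": 50,"turn": 0.002},{"x": -1.2,"y": -1.5,"z": 50,"turn": 0.002}])

```text
t: 35.48
tcp_pos: [0.4444, -0.1316, 0.0403]
ee_rot: [0.989, -0.149, 0.001, 0.0]
ft_force: [-0.5, -0.2, -0.8]
grip_width: 0.0912
gripper_force: 0.0
```

Call:
move_arm(deltas=[{"x": 0,"y": 0,"z": 0,"turn": 0},{"x": 0,"y": 0,"z": 0,"turn": 0},{"x": 0,"y": 0,"z": 0,"turn": 0},{"x": 0,"y": 0,"z": 0,"turn": 0},{"x": 0,"y": 0,"z": 0,"turn": 0},{"x": 0,"y": 0,"z": 0,"turn": 0}], fingers=-1, grip_force=30)

```text
t: 36.22
tcp_pos: [0.4438, -0.1314, 0.0396]
ee_rot: [0.989, -0.149, 0.0, 0.0]
ft_force: [-3.2, -1.1, 29.3]
grip_width: 0.0344
gripper_force: 28.8
```

Call:
move_arm(deltas=[{"x": 0,"y": 0,"z": -40,"turn": 0},{"x": 0,"y": 0,"z": -95,"turn": 0},{"x": 0,"y": 0,"z": -150,"turn": 0},{"x": 15,"y": -20,"z": -195,"turn": 0},{"x": 45,"y": -64,"z": -200,"turn": 0},{"x": 75,"y": -108,"z": -200,"turn": 0},{"x": 105,"y": -151,"z": -200,"turn": 0},{"x": 130,"y": -187,"z": -200,"turn": 0},{"x": 149,"y": -213,"z": -200,"turn": 0},{"x": 149,"y": -213,"z": -200,"turn": 0},{"x": 149,"y": -213,"z": -200,"turn": 0}])

```text
t: 37.6
tcp_pos: [0.6484, 0.028, 0.2389]
ee_rot: [0.989, -0.149, -0.001, 0.0]
ft_force: [-0.1, -0.5, -1.0]
grip_width: 0.0336
gripper_force: 30.0
```

```bash
python3 - <<'E'
from meas import *
plan(.6486,.0289,.18,-17.1)
p,d=snapshot("top");cv2.imwrite("pics/t6.png",p)
E
```

```text
t 37.6 tcp [0.6484 0.028  0.2389] yaw -17.17 dxyz [-0.1 -1.  58.9] turn -0.001
```

Call:
move_arm(deltas=[{"x": 0,"y": -0.7,"z": 30,"turn": 0},{"x": 0,"y": -0.7,"z": 55,"turn": 0},{"x": 0,"y": -0.7,"z": 68,"turn": 0},{"x": 0,"y": -0.7,"z": 76,"turn": 0},{"x": 0,"y": -0.7,"z": 83,"turn": 0},{"x": 0,"y": -0.7,"z": 89,"turn": 0},{"x": 0,"y": -0.7,"z": 92,"turn": 0},{"x": 0,"y": -0.7,"z": 92,"turn": 0}])

```text
t: 38.65
tcp_pos: [0.6493, 0.0288, 0.1474]
ee_rot: [0.989, -0.149, -0.0, 0.0]
ft_force: [0.6, 0.9, -1.1]
grip_width: 0.0335
gripper_force: 30.0
```

Call:
move_arm(deltas=[{"x": 0,"y": 0,"z": 2,"turn": 0},{"x": 0,"y": 0,"z": 4,"turn": 0},{"x": 0,"y": 0,"z": 5.5,"turn": 0},{"x": 0,"y": 0,"z": 5.5,"turn": 0},{"x": 0,"y": 0,"z": 5.5,"turn": 0}])

```text
t: 39.28
tcp_pos: [0.6494, 0.0288, 0.1428]
ee_rot: [0.989, -0.149, 0.0, -0.0]
ft_force: [-3.5, -0.4, 11.3]
grip_width: 0.0341
gripper_force: 30.1
```

Call:
move_arm(deltas=[{"x": 0,"y": 0,"z": 0.5,"turn": 0},{"x": 0,"y": 0,"z": 0.5,"turn": 0},{"x": 0,"y": 0,"z": 0.5,"turn": 0},{"x": 0,"y": 0,"z": 0.5,"turn": 0},{"x": 0,"y": 0,"z": 0.5,"turn": 0},{"x": 0,"y": 0,"z": 0.5,"turn": 0},{"x": 0,"y": 0,"z": -50,"turn": 0},{"x": 0,"y": 0,"z": -100,"turn": 0},{"x": -40,"y": 40,"z": -110,"turn": 0},{"x": -80,"y": 80,"z": -110,"turn": 0},{"x": -100,"y": 120,"z": -110,"turn": 0}], fingers=1)

```text
t: 40.65
tcp_pos: [0.5162, -0.0566, 0.2522]
ee_rot: [0.989, -0.149, 0.0, 0.0]
ft_force: [1.1, 0.1, -0.2]
grip_width: 0.0913
gripper_force: 0.0
```

```bash
python3 - <<'E'
from meas import *
p,d=look()
C=cloud("top",d);Z=C[...,2];hsv=cv2.cvtColor(p,cv2.COLOR_BGR2HSV)
T=(np.hypot(C[...,0]-.6485,C[...,1]-.029)<.075)&(d>0)
m=T&(Z>.126)&(Z<.146);print("plate",rect(C[m]),Z[m&(hsv[...,1]<60)].std())
X=C[m&(hsv[...,1]<60)];A=np.c_[X[:,:2]-X[:,:2].mean(0),np.ones(len(X))];print("plane",np.linalg.lstsq(A,X[:,2],rcond=None)[0])
r=T&((hsv[...,0]<6)|(hsv[...,0]>174))&(hsv[...,1]>120)&(Z>.145)
for q in comps(r,5): print("tab",rect(C[q]),Z[q].max())
# headband & rail
H=(C[...,1]<-.25)&(C[...,1]>-.5)&(C[...,0]>.3)&(C[...,0]<.56)&(d>0)
b=H&(hsv[...,0]>100)&(hsv[...,0]<130)&(hsv[...,1]>100)&(Z>.14); print("block",b.sum(),rect(C[b]),np.median(Z[b]))
q=H&(Z>.06)&(Z<.17); print("arch",rect(C[q]))
q=H&(Z>.012)&(Z<.06);
for k in comps(q,10): print("pads",k.sum(),rect(C[k]),np.median(Z[k]))
q=(Z>.14)&(Z<.165)&(C[...,0]>.55)&(C[...,1]<-.12)&(C[...,1]>-.45)&(C[...,0]<.7); print("rail",rect(C[q]),np.median(Z[q]),Z[q].max())
X=C[q];print("line",np.polyfit(X[:,1],X[:,0],1),X[:,1].min(),X[:,1].max())
t=cv2.resize(p[110:190,225:310],None,fx=4,fy=4,interpolation=2);h=cv2.resize(p[140:260,300:440],None,fx=3,fy=3,interpolation=2)
q,_=snapshot("side");s=cv2.resize(q[145:235,190:270],None,fx=4,fy=4,interpolation=2)
o=np.zeros((720,760,3),np.uint8);o[:320,:340]=t;o[:360,340:]=h;o[360:,:320]=s;cv2.imwrite("pics/t7.png",cv2.resize(o,(633,600)))
E
```

```text
no orange [710.7 378.3  90.8  45.7  62.5] (np.float64(134.78875700085808), np.float64(132.84861625502856))
no orange [ 55.3  83.7  75.8  21.6 150.2] (np.float64(237.956297709467), np.float64(369.9853793684872))
40.7 [ 0.5134 -0.0595  0.2521] yaw -17.2 [-0.23  0.3   1.55 -0.    1.29  1.64] [ 0.2 -2.5  0.6] 0.09115958966847959
plate [650.2  31.3 116.6  68.  162.9] 0.0016152769881004807
plane [-0.00236404 -0.01139281  0.13589545]
tab [655.6  52.1  31.6   5.3 162.9] 0.17247190679248225
tab [641.2   7.4  29.8   4.6 161.3] 0.17237315973955447
block 186 [ 454.7 -359.7   39.1   24.5  158.3] 0.15123873610992922
arch [ 468.1 -366.7  166.4   31.4  158.5]
pads 17 [ 517.2 -397.2   35.9    5.7   67.1] 0.0510057495365116
pads 20 [ 510.4 -386.4   26.1    2.2   64.2] 0.03339741702621396
pads 40 [ 382.6 -348.6   26.2   12.2   82.5] 0.052207965066091155
rail [ 586.1 -377.9   35.2   15.5   90.4] 0.15385477235223738 0.15936689161892725
line [0.07119947 0.61284387] -0.3954429014337172 -0.36028057648549766
```

View pics/t7.png

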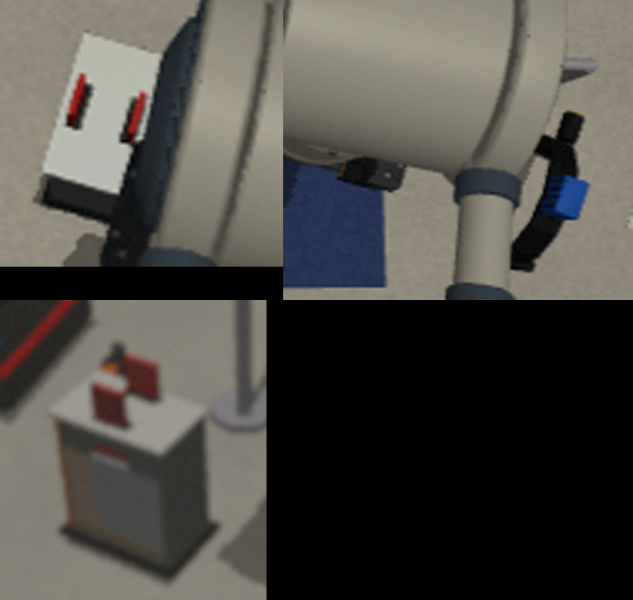

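The cover sits flat at z = 0.136 with the tabs back at rest (47 mm between centres), and the red hook shows under the window. Next is the headband: block at (455,-360) mm, x axis at about -21.7° with the lamp on +x.

Call:
move_arm(deltas=[{"x": 6,"y": 60,"z": 0,"turn": 0.02},{"x": 12,"y": 120,"z": 0,"turn": 0.04},{"x": 18,"y": 180,"z": 0,"turn": 0.06},{"x": 24,"y": 240,"z": 0,"turn": 0.0785},{"x": 30,"y": 309,"z": 0,"turn": 0.0785},{"x": 30,"y": 309,"z": 40,"turn": 0.0785},{"x": 30,"y": 309,"z": 60,"turn": 0.0785},{"x": 30,"y": 309,"z": 60,"turn": 0.0785}])

```text
t: 41.75
tcp_pos: [0.4554, -0.3599, 0.1906]
ee_rot: [0.982, -0.188, -0.001, -0.001]
ft_force: [0.6, 0.5, 0.5]
grip_width: 0.0913
gripper_force: 0.0
```

```bash
python3 - <<'E'
from meas import *
plan(.4549,-.3602,.132,-21.8)
f=np.load("top0.npz");p,d=f["p"],f["d"];C=cloud("top",d);Z=C[...,2];hsv=cv2.cvtColor(p,cv2.COLOR_BGR2HSV)
q=(Z>.148)&(Z<.165)&(C[...,0]>.55)&(C[...,1]<-.12)&(C[...,1]>-.45)&(C[...,0]<.65); print("rail",q.sum(),rect(C[q]),np.median(Z[q]))
X=C[q];k=np.polyfit(X[:,1],X[:,0],1);print("line",k,np.degrees(np.arctan(k[0])),X[:,1].min(),X[:,1].max())
g=(abs(Z)<.012)&(C[...,0]>.52)&(C[...,0]<.67)&(C[...,1]<-.1)&(C[...,1]>-.46)&(hsv[...,2]>150)
g=(Z>.003)&(Z<.012)&(C[...,0]>.5)&(C[...,0]<.67)&(C[...,1]<-.1)&(C[...,1]>-.46)
for m in comps(g,25): print("foot",m.sum(),rect(C[m]),np.median(Z[m]))
p,d=snapshot("side");cv2.imwrite("pics/s8.png",cv2.resize(p[70:200,230:370],None,fx=4,fy=4,interpolation=2))
E
```

```text
t 41.75 tcp [ 0.4554 -0.3599  0.1906] yaw -21.69 dxyz [-0.2  0.5 58.6] turn 0.002
rail 442 [ 592.  -278.5  233.3   15.3   86.9] 0.15462323835654507
line [0.05710906 0.60799717] 3.2685579640409714 -0.3952671113750141 -0.16202866830425425
foot 327 [ 598.  -168.7   69.9   66.7    1.8] 0.009404562097773184
foot 296 [ 579.2 -388.5   70.6   56.5   82. ] 0.009549605930937899
foot 48 [ 514.2 -177.3   26.7   26.3   87.3] 0.004062603545668786
foot 105 [ 513.3 -130.8   60.9   23.6   89.5] 0.004131541198702626
foot 26 [ 517.2 -202.2   18.5   14.7   89.5] 0.004510011971268324
```

View pics/s8.png

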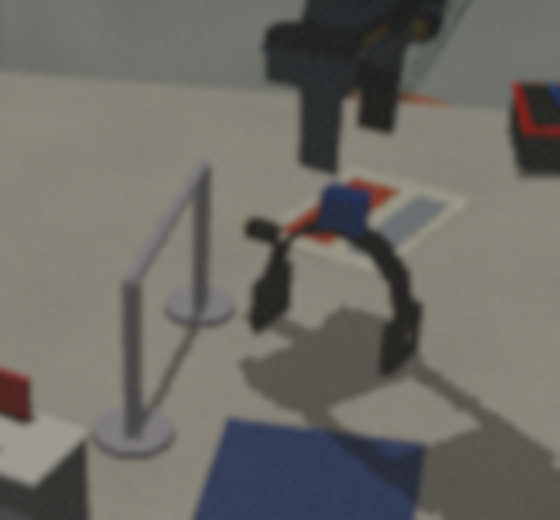

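The gripper hangs directly above the blue block at (345,208) in the crop. The rail middle is (592,-278) mm, with the bar 3.2° off y.

Call:
move_arm(deltas=[{"x": 0,"y": 0,"z": 30,"turn": 0},{"x": 0,"y": 0,"z": 50,"turn": 0},{"x": 0,"y": 0,"z": 58,"turn": 0},{"x": 0,"y": 0,"z": 58,"turn": 0},{"x": 0,"y": 0,"z": 58,"turn": 0}])

```text
t: 42.42
tcp_pos: [0.4563, -0.3608, 0.135]
ee_rot: [0.982, -0.188, 0.001, 0.0]
ft_force: [0.0, 0.4, 0.7]
grip_width: 0.0914
gripper_force: 0.0
```

Call:
move_arm(deltas=[{"x": 0,"y": 0,"z": 0,"turn": 0},{"x": 0,"y": 0,"z": 0,"turn": 0},{"x": 0,"y": 0,"z": 0,"turn": 0},{"x": 0,"y": 0,"z": 0,"turn": 0},{"x": 0,"y": 0,"z": 0,"turn": 0},{"x": 0,"y": 0,"z": 0,"turn": 0},{"x": 0,"y": 0,"z": -40,"turn": 0},{"x": 0,"y": 0,"z": -90,"turn": 0},{"x": 0,"y": 0,"z": -145,"turn": 0},{"x": 0,"y": 0,"z": -200,"turn": 0},{"x": 0,"y": 0,"z": -210,"turn": 0},{"x": 0,"y": 0,"z": -210,"turn": 0}], fingers=-1, grip_force=40)

```text
t: 43.92
tcp_pos: [0.4557, -0.3604, 0.344]
ee_rot: [0.982, -0.188, 0.0, 0.0]
ft_force: [-0.5, 0.3, -1.1]
grip_width: 0.0004
gripper_force: 0.0
```

```bash
python3 - <<'E'
from meas import *
plan(.592,-.2783,.34,-3.2)
E
```

```text
t 43.925 tcp [ 0.4557 -0.3604  0.344 ] yaw -21.67 dxyz [  96.3 -126.7    4. ] turn -0.322
```

Missed: the fingers closed on nothing. Taking a look.

```bash
python3 - <<'E'
from meas import *
p,d=snapshot("top");C=cloud("top",d);Z=C[...,2];hsv=cv2.cvtColor(p,cv2.COLOR_BGR2HSV)
H=(C[...,1]<-.25)&(C[...,1]>-.5)&(C[...,0]>.3)&(C[...,0]<.56)&(d>0)
b=H&(hsv[...,0]>100)&(hsv[...,0]<130)&(hsv[...,1]>100)&(Z>.1)&(Z<.18); print("block",b.sum(),b.any() and rect(C[b]))
q,_=snapshot("side");o=np.zeros((480,800,3),np.uint8)
o[:,:400]=cv2.resize(p[130:286,345:475],(400,480));o[:,400:]=cv2.resize(q[70:202,250:360],(400,480));cv2.imwrite("pics/t9.png",o)
E
```

```text
block 267 [ 442.3 -355.6   66.8   26.   160.3]
```

View pics/t9.png

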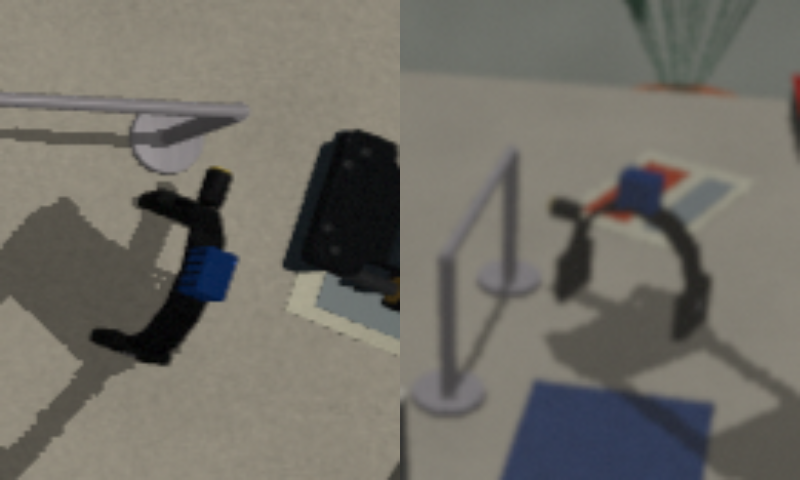

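The headband stands undisturbed. I started the lift before the fingers had closed, so I'll retry with more closing time.

Call:
move_arm(deltas=[{"x": 0,"y": 0,"z": 0,"turn": 0},{"x": 0,"y": 0,"z": 50,"turn": 0},{"x": 0,"y": 0,"z": 110,"turn": 0},{"x": 0,"y": 0,"z": 160,"turn": 0},{"x": 0,"y": 0,"z": 160,"turn": 0},{"x": 0,"y": 0,"z": 190,"turn": 0},{"x": 0,"y": 0,"z": 208,"turn": 0},{"x": 0,"y": 0,"z": 211,"turn": 0},{"x": 0,"y": 0,"z": 211,"turn": 0},{"x": 0,"y": 0,"z": 211,"turn": 0}], fingers=1)

```text
t: 45.28
tcp_pos: [0.4562, -0.3609, 0.1343]
ee_rot: [0.982, -0.188, 0.001, 0.001]
ft_force: [-0.7, 0.8, -0.2]
grip_width: 0.0911
gripper_force: 0.0
```

Call:
move_arm(deltas=[{"x": 0,"y": 0,"z": 0,"turn": 0},{"x": 0,"y": 0,"z": 0,"turn": 0},{"x": 0,"y": 0,"z": 0,"turn": 0},{"x": 0,"y": 0,"z": 0,"turn": 0},{"x": 0,"y": 0,"z": 0,"turn": 0},{"x": 0,"y": 0,"z": 0,"turn": 0},{"x": 0,"y": 0,"z": 0,"turn": 0},{"x": 0,"y": 0,"z": 0,"turn": 0},{"x": 0,"y": 0,"z": 0,"turn": 0}], fingers=-1, grip_force=35)

```text
t: 46.4
tcp_pos: [0.4556, -0.3603, 0.1328]
ee_rot: [0.982, -0.188, -0.0, -0.0]
ft_force: [0.5, -0.0, -2.3]
grip_width: 0.0255
gripper_force: 34.9
```

Call:
move_arm(deltas=[{"x": 0,"y": 0,"z": -25,"turn": 0},{"x": 0,"y": 0,"z": -70,"turn": 0},{"x": 0,"y": 0,"z": -120,"turn": 0},{"x": 0,"y": 0,"z": -170,"turn": 0},{"x": 0,"y": 0,"z": -211,"turn": 0},{"x": 0,"y": 0,"z": -211,"turn": 0},{"x": 24,"y": -32,"z": -211,"turn": -0.08},{"x": 48,"y": -64,"z": -211,"turn": -0.16},{"x": 72,"y": -96,"z": -211,"turn": -0.24},{"x": 96,"y": -127,"z": -211,"turn": -0.323},{"x": 96,"y": -127,"z": -211,"turn": -0.323},{"x": 96,"y": -127,"z": -211,"turn": -0.323}])

```text
t: 47.9
tcp_pos: [0.5912, -0.2777, 0.3426]
ee_rot: [1.0, -0.028, -0.001, -0.0]
ft_force: [-0.2, -0.4, -1.0]
grip_width: 0.0256
gripper_force: 35.0
```

```bash
python3 - <<'E'
from meas import *
plan(.592,-.2783,.174,-3.2); print(read_state()["grip_width"])
q,_=snapshot("side");cv2.imwrite("pics/s10.png",cv2.resize(q[40:200,220:360],None,fx=3.5,fy=3.5,interpolation=2))
E
```

```text
t 47.9 tcp [ 0.5912 -0.2777  0.3426] yaw -3.19 dxyz [  1.1   0.6 168.6] turn 0.0
0.025611748501149605
```

View pics/s10.png

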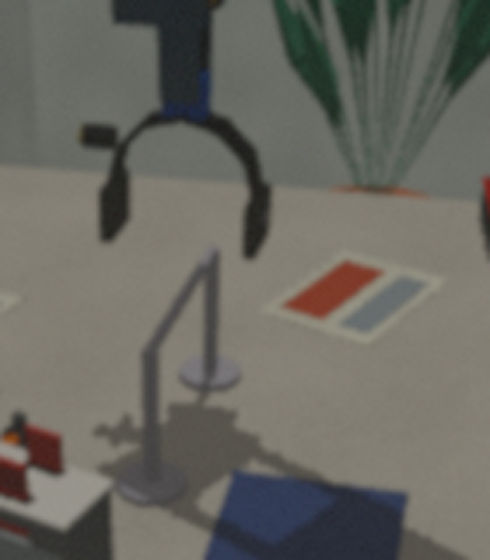

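The headband hangs level, with both legs straddling the bar line. Lowering.

Call:
move_arm(deltas=[{"x": 0.5,"y": 0,"z": 30,"turn": 0},{"x": 0.5,"y": 0,"z": 65,"turn": 0},{"x": 0.5,"y": 0,"z": 100,"turn": 0},{"x": 0.5,"y": 0,"z": 130,"turn": 0},{"x": 0.5,"y": 0,"z": 150,"turn": 0},{"x": 0.5,"y": 0,"z": 160,"turn": 0},{"x": 0.5,"y": 0,"z": 164,"turn": 0},{"x": 0.5,"y": 0,"z": 166,"turn": 0},{"x": 0.5,"y": 0,"z": 166,"turn": 0}])

```text
t: 49.08
tcp_pos: [0.5925, -0.278, 0.1785]
ee_rot: [1.0, -0.028, 0.0, 0.0]
ft_force: [-0.2, -0.3, -2.2]
grip_width: 0.026
gripper_force: 35.0
```

Call:
move_arm(deltas=[{"x": 0,"y": 0,"z": 1,"turn": 0},{"x": 0,"y": 0,"z": 2,"turn": 0},{"x": 0,"y": 0,"z": 2,"turn": 0}])

```text
t: 49.45
tcp_pos: [0.5923, -0.2778, 0.1759]
ee_rot: [1.0, -0.028, -0.0, -0.0]
ft_force: [0.6, -0.0, -2.4]
grip_width: 0.0257
gripper_force: 35.0
```

Call:
move_arm(deltas=[{"x": 0,"y": 0,"z": 0.8,"turn": 0},{"x": 0,"y": 0,"z": 1.5,"turn": 0},{"x": 0,"y": 0,"z": 1.5,"turn": 0}])

```text
t: 49.82
tcp_pos: [0.5922, -0.2779, 0.1743]
ee_rot: [1.0, -0.028, -0.0, -0.0]
ft_force: [0.8, 0.6, -2.5]
grip_width: 0.0259
gripper_force: 35.0
```

Call:
move_arm(deltas=[{"x": 0,"y": 0,"z": 0.7,"turn": 0},{"x": 0,"y": 0,"z": 1.2,"turn": 0},{"x": 0,"y": 0,"z": 1.2,"turn": 0}])

```text
t: 50.2
tcp_pos: [0.5924, -0.2779, 0.1739]
ee_rot: [1.0, -0.028, 0.0, 0.0]
ft_force: [-2.8, 1.1, 6.3]
grip_width: 0.0261
gripper_force: 35.0
```

Call:
move_arm(deltas=[{"x": 0,"y": 0,"z": 0,"turn": 0},{"x": 0,"y": 0,"z": 0,"turn": 0},{"x": 0,"y": 0,"z": 0,"turn": 0},{"x": 0,"y": 0,"z": 0,"turn": 0},{"x": 0,"y": 0,"z": 0,"turn": 0},{"x": 0,"y": 0,"z": 0,"turn": 0},{"x": 0,"y": 0,"z": -50,"turn": 0},{"x": 0,"y": 0,"z": -110,"turn": 0},{"x": -60,"y": 0,"z": -130,"turn": 0},{"x": -120,"y": 0,"z": -130,"turn": 0},{"x": -180,"y": 0,"z": -130,"turn": 0},{"x": -200,"y": 0,"z": -130,"turn": 0}], fingers=1)

```text
t: 51.7
tcp_pos: [0.3899, -0.2662, 0.3036]
ee_rot: [1.0, -0.028, -0.0, 0.0]
ft_force: [0.8, -0.9, -0.2]
grip_width: 0.0912
gripper_force: 0.0
```

Call:
move_arm(deltas=[{"x": 0,"y": 60,"z": 0,"turn": 0},{"x": 0,"y": 120,"z": 0,"turn": 0},{"x": 0,"y": 150,"z": 0,"turn": 0},{"x": 0,"y": 150,"z": 0,"turn": 0},{"x": 0,"y": 150,"z": 0,"turn": 0}])

```text
t: 52.32
tcp_pos: [0.3846, -0.416, 0.303]
ee_rot: [1.0, -0.028, -0.0, -0.0]
ft_force: [-0.6, 0.3, 0.3]
grip_width: 0.0912
gripper_force: 0.0
```

```bash
python3 - <<'E'
from meas import *
p,d=look();q,_=snapshot("side")
cv2.imwrite("pics/t11.png",cv2.resize(np.hstack([p[60:300,100:460],q[60:300,130:370]]),(800,320),interpolation=2))
E
```

```text
no orange [710.  377.6  88.8  45.4  62.7] (np.float64(135.0255532928237), np.float64(133.08385447718493))
no orange [ 96.  -36.2 108.8  26.6  68.8] (np.float64(282.1840165135982), np.float64(353.50635993466483))
52.375 [ 0.3846 -0.4158  0.3032] yaw -3.13 [-0.93  0.34  1.36  0.    1.45  0.7 ] [ 0.2 -1.   0.5] 0.09104690975217207
```

View pics/t11.png

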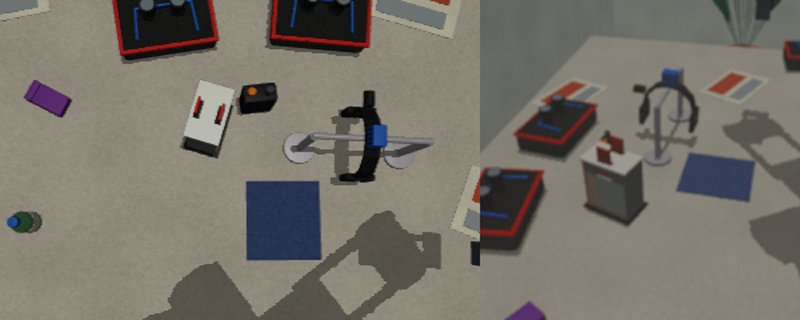

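The headband straddles the bar at its middle, the cover is seated, no packs are left on the table, and the supply and bottle have not moved. Handing in.

```bash
python3 -c "
from workcell import *
print(close_job())"
```

```text
the job is handed in; nothing more can be done
None
```

The job is handed in at about 52 s of the 210 s: all four packs are in the chute, orange ends towards the orange wall, the cover is back flat with both tabs at rest, the headband hangs over the middle of the rail, and the power unit and bottle were left alone; the handover gave no verdict.

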